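Rinse a glass on the counter-top glass rinser and leave it to drain

ROBOT

A 6-joint arm with a two-finger parallel gripper is mounted at the origin on a cart in front of the work surface, level with it; the furniture and walls round the work are solid. World frame = base frame: x ahead of the robot, y to its left, z up, the work surface at z = 0. Lengths are in mm, angles in rad, forces in N, time in s.
With the tool pointing down it reaches from about 400 to 925 mm from the base axis. Payload 12.5 kg.
Tool frame: the origin (TCP) lies at the very end of the fingers, on their centre line; the grasp point (between the pads) lies behind it (env.grip_depth is the z of the grasp point in the tool frame, in mm); z points along the fingers, y is the line along which they close (so a half turn about z gives the same grasp; the last joint's range is limited). The gripper opens to 95 mm and grips with 3 to 60 N. Pads are 20 mm wide; open, the fingers measure 119 mm over their backs; the gripper's body (75 mm by 180 mm) begins 59 mm behind the grasp point.
Start: joints at [-1.395, 0.491, 1.559, -0, 1.092, -0.106], TCP at [173.826, -600.359, 214.661] pointing down, gripper open.
Joint ranges: [-3.1, 3.1], [-0.84, 2.19], [0.05, 2.79], [-1.13, 4.28], [0.06, 2.93], [-2.69, 2.69]. Speed limits (rad/s): [2.22, 2.22, 2.79, 3.14, 3.14, 3.14].

INTERFACE

Orientations are given as [roll, pitch, yaw] about the fixed x, y, z axes, in that order (R = Rz(yaw) Ry(pitch) Rx(roll)).
In Python, from cell import env, optics gives the robot as it stands.
- The arm moves only by the tool step_arm, never from a script. Its argument "moves" is a list of rows, each an object of numbers: "tx", "ty", "tz": the shift along the tool's x, y, z in mm; "roll": the turn about the tool's z in rad. In form: [{"tx": .., "ty": .., "tz": .., "roll": ..}, ...]. A call has 1 to 12 rows; each row is the pose to reach, as a shift and turn from the pose commanded when the call began, along the tool's axes at that moment; what a row does not reach only later rows make up. A row lasts 1/12 s, in which the tool goes at most 41.7 mm and 7.16 degrees, less where a joint would pass 70% of its speed; a pose out of reach is approached as far as the arm can. A call with a gripper value outside its range is refused whole. "grip" is the finger opening in mm, from 0 to 95.1, set as the call begins (left out, the last holds). The fingers move at their own pace and stop on an object; the grip force is fixed at half the most. Time passes only in rows, so rows that repeat a pose let the fingers close. It gives the time, the measured TCP pose, the force, the opening and the grip force at its end, in the units of the state.
- env.state(): the state, without advancing time (a new reading comes with each control period).
- optics.read_camera(name): name is "scene" or "side" or "wrist"; returns a dict with "pixels" (420x560x3 uint8, blue, green, red), "mtx" (3x3 intrinsics, pixels), "view" (4x4, takes a point from world to camera coordinates). Camera axes: x right, y down, z forward; pixel columns grow to the right and rows downward; lengths in mm; the calibration is good to about 2 mm. A picture is of the moment at which its call begins. There is no depth.
- env.job_done(): hands the job in; it is judged then, once.
The state is a dict: "t": time; "joints": joint angles; "qvel": joint speeds; "tau": joint torques, N m; "eef_pos": TCP position; "tcp_rot": TCP orientation; "ft_force": force on the tool from outside, world axes, zero at the start; "moment": the same for the moment, N m; "opening": opening from 0.0 (shut) to 1.0 (fully open); "grip_force": force on a finger pad.
Only numpy, scipy, OpenCV 4.12 (cv2) and the standard library are available. Lean on these libraries where they do the work, as an engineer would, in place of code of your own. Each camera call takes 0.05 s, during which the arm holds its last target. There are 200 camera calls.

TASK

The glass that stands by itself at the near end of the serving tray needs a rinse. Keeping it mouth down, press it, centred, onto the black star of the glass rinser until the star is all the way down, keep it fully down for at least a second, then stand the glass mouth down on the rinser's slotted drain grille, wholly on the grille, and let go of it without dropping it. Do not knock or shift the milk jug, the white cup or the stack of saucers.

Things in the scene. Friction and masses are not known exactly. Their poses are not given: they have to be found in the camera images.
- glass: The glass to rinse: a clear tumbler standing mouth down, alone, in the near half of the pale serving tray (tray floor 4 mm, tray rim 23 mm above the worktop). 119 mm tall, about 0.2 kg; diameter 62 mm at the rim (at the bottom), 57 mm at 60 mm height, 50 mm at 90 mm, 48 mm above. Origin: centre of the rim, at the bottom; z points up to its closed foot. Grasp it round the upper body.
- rinser: Stainless glass rinser, fixed: a drip tray 320 mm long (its y axis) by 170 mm wide (its x axis), rim 23 mm high. At its +y end a round steel cup, 120 mm outside and 110 mm inside diameter, rim 30 mm above the worktop, holds the sprung black star; the rest is the slotted drain grille. Origin: centre of the underside, on the worktop.
- star (a joint): Travel of the rinser's sprung star, in m: 0 when up, 0.012 fully down (tops of its ribs then level with the rim of the steel cup), moving straight down. The spring resists with about 5 N at first and 12 N fully down, and lifts the star again when let go.
- star_top (a point): Centre of the black star, level with the tops of its six radial ribs (they reach from 12 to 48 mm from the centre; the rim of the glass rests on them); moves with the star. 42 mm above the worktop when up, 30 mm when fully down; 88 mm from the rinser's centre along its +y. Axes as the rinser's.
- drain_spot (a point): Middle of the drain grille, on its top surface, 18 mm above the worktop, 70 mm from the rinser's centre along the rinser's -y. The flat grille reaches 80 mm to either side along x, 86 mm along -y and 94 mm along +y from here. Axes as the rinser's.
- milk_jug: Bystander: small steel milk jug with a handle, 58 x 85 x 68 mm, loose. Origin: middle of its underside.
- cup: Bystander: wide white cup with a handle, 94 x 119 x 58 mm, loose. Origin: middle of its underside.
- saucers: Bystander: stack of white saucers, 104 mm across, 54 mm high, 1 kg. Origin: middle of its underside.
There are look-alikes about, which are no part of the job. Leave any blue or brown look-alike of the glass alone.

How it is judged:
By the outcome, as a careful person would: the job done as asked, in the order asked, and still so for the second after the job is handed in, with the robot touching nothing.
It also fails if it takes over 54 s, if anything falls off the work surface, if the arm or the gripper's body presses on something with over 40 N, if the wrist force passes 120 N, or if a joint passes its speed limit or range.

## Working session

There is one attempt and no reset: what is moved stays moved. The work goes in short steps, Python scripts to look and compute and a tool call to move; the robot and the scene stay as the last step left them, time stands still between calls to the robot, and variables do not carry over. Pictures are saved under pics/ and viewed, at most 10 in all, crops included, and the job is handed in when it is done.

Besides the shell and the picture viewer there is one more tool, called after "Request:" by a JSON object that holds its "fn" and its "kwargs". step_arm: Moves the arm, as the interface text tells. Its arguments: {"type":"object","properties":{"moves":{"type":"array"},"grip":{"type":"number"}},"required":["moves"]}

```bash
mkdir -p pics; cat > h.py <<'E'
import numpy as np, cv2
from cell import env, optics
def snap(n,f):
    d=optics.read_camera(n); cv2.imwrite('pics/'+f+'.png',d['pixels']); np.savez('pics/'+f+'.npz',m=d['mtx'],v=d['view']); return d
def ray(f,u,v):
    d=np.load('pics/'+f+'.npz'); R=d['v'][:3,:3]; t=d['v'][:3,3]
    return -R.T@t, R.T@np.linalg.solve(d['m'],[u,v,1])
def onz(f,u,v,z):
    o,r=ray(f,u,v); return o+r*(z-o[2])/r[2]
def proj(f,P):
    d=np.load('pics/'+f+'.npz'); P=np.atleast_2d(P); c=(d['v'][:3,:3]@P.T).T+d['v'][:3,3]; p=(d['m']@c.T).T; return p[:,:2]/p[:,2:]
E
python3 - <<'E'
from h import *
for n in('scene','side'):
    d=snap(n,n+'1'); print(onz(n+'1',280,210,0), ray(n+'1',0,0)[0])
a=[cv2.imread(f'pics/{n}1.png') for n in('scene','side')]
print(env.state(), env.grip_depth)
E
```

```text
[ 597.17287168 -219.31265476    0.        ] [-354.42780393  827.83117992 1000.20675165]
[ 631.74924634 -290.0896005     0.        ] [234.93944492 918.50746108 689.83074437]
{'t': 0.1, 'joints': array([-1.39459002e+00,  4.91502153e-01,  1.55938713e+00, -6.25518127e-06,
        1.09170733e+00, -1.05588946e-01]), 'qvel': array([ 0.00042751, -0.00353834, -0.00128176, -0.00089894,  0.00129412,
       -0.00026471]), 'tau': array([ 2.40317939e-03, -6.13622475e+01, -2.58606148e+01,  6.93260715e-02,
        4.70046373e-02, -6.78043716e-05]), 'eef_pos': array([ 173.78923042, -600.12674178,  214.11887582]), 'tcp_rot': array([-3.14059370e+00, -1.00292867e-04,  2.81798087e-01]), 'ft_force': array([-0.05559459, -0.62039907,  0.30923276]), 'moment': array([ 0.02899755, -0.00330799, -0.00894842]), 'grip_force': 0.0, 'opening': 0.9975635067479364} -18.8
```

View pics/scene1.png

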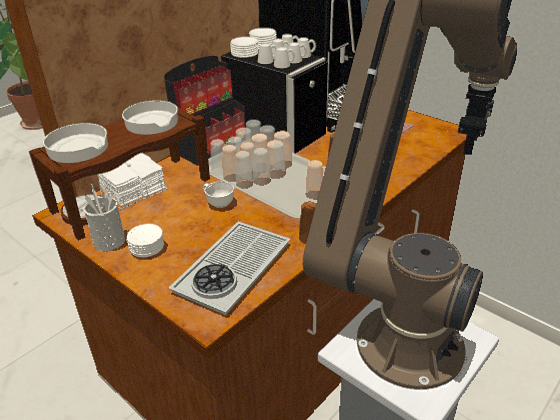

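View pics/side1.png

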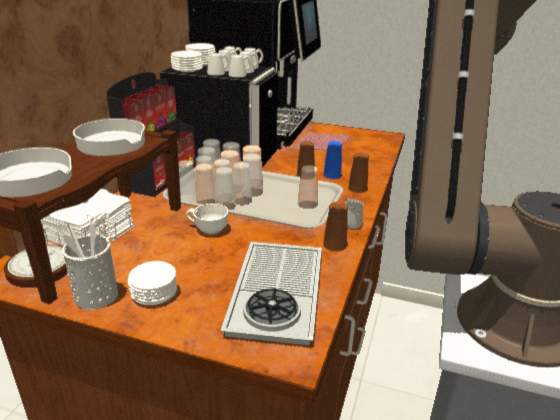

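Side view: lone glass at about (308,187). Brown glasses stand at (337,225), (358,172) and (306,160), with the blue one at (334,160). The jug is at (355,213), the cup at (210,220), the saucers at (153,285) and the star at (272,308). Next I'll enlarge crops.

```bash
python3 - <<'E'
from h import *
s=cv2.imread('pics/side1.png'); c=cv2.imread('pics/scene1.png')
def cr(i,x,y,w,h,k): return cv2.resize(i[y:y+h,x:x+w],None,fx=k,fy=k,interpolation=cv2.INTER_CUBIC)
cv2.imwrite('pics/c1.png',cr(s,220,130,160,110,5)[:, :])
a=cr(s,215,235,120,110,3.3); b=cr(c,165,215,130,100,3); 
H=max(a.shape[0],b.shape[0]); o=np.zeros((H,a.shape[1]+b.shape[1],3),np.uint8); o[:a.shape[0],:a.shape[1]]=a; o[:b.shape[0],a.shape[1]:]=b
print(a.shape,b.shape); cv2.imwrite('pics/c2.png',o)
E
```

```text
(363, 396, 3) (300, 390, 3)
```

View pics/c1.png

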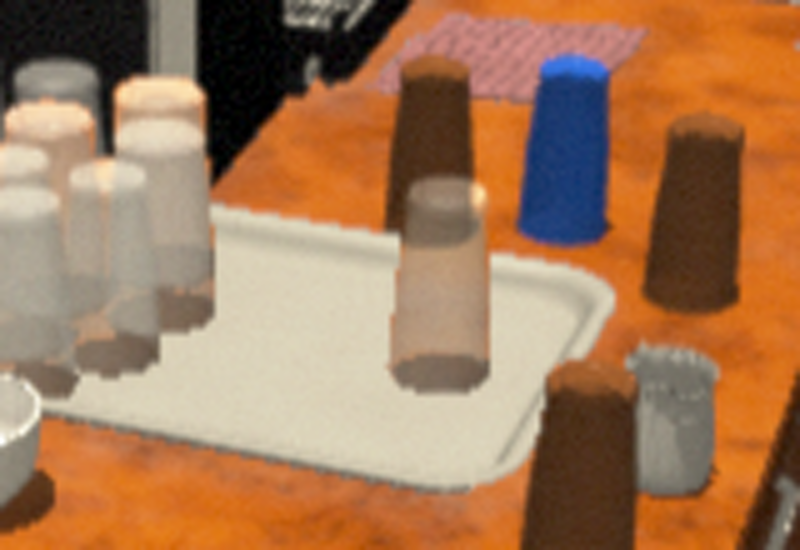

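View pics/c2.png

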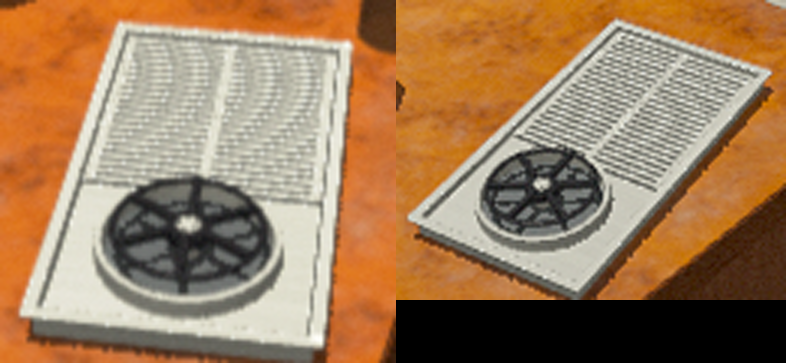

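The lone glass has its bottom-rim centre at crop (440,372) and its foot centre at (449,190), i.e. (308,204) and (309.5,167.6) in full pixels. The rinser's corners are clear in both views, so I'll fit the poses.

```bash
python3 - <<'E'
from h import *
from scipy.optimize import least_squares as LS
S=np.array([[120,25],[350,43],[322,350],[25,318],[190,224]])/3.3+[215,235]-.35
C=np.array([[220,20],[374,68],[179,297],[12,218],[147,185]])/3+[165,215]-.33
def P(p):
    L=np.array([[-85,-160,23],[85,-160,23],[85,160,23],[-85,160,23],[0,88,42]],float)
    # viewed from +y: image right = -x
    L[:,0]*=sg
    c,s=np.cos(p[2]),np.sin(p[2]); return L@np.array([[c,s,0],[-s,c,0],[0,0,1]])+[p[0],p[1],0]
for sg in (1,-1):
  for W in ('side1','scene1','both'):
    f=lambda p:np.r_[(proj('side1',P(p))-S).ravel()*(W!='scene1'),(proj('scene1',P(p))-C).ravel()*(W!='side1')]
    r=LS(f,[600,0,0]); print(sg,W,r.x,r.cost); 
    if W=='both': print(r.fun.round(1), P(r.x)[4])
for u,v,z in((307.7,204,4),(309.4,167.6,123)): print(onz('side1',u,v,z))
# glass fit by silhouette points: edge widths at side
print(proj('side1',[[*onz('side1',307.7,204,4)[:2],123]]))
for n,u,v in(('jug',354.5,226),('brown front',336,246),('brown right',358.5,188),('blue',333,176),('brownback',306,176)): print(n,onz('side1',u,v,0))
E
```

```text
1 side1 [5.15657676e+02 6.27490616e+01 1.16323489e-01] 12381.954881068334
1 scene1 [ 5.15208313e+02  7.09430113e+01 -1.27956425e-01] 5974.102648954456
1 both [5.14253231e+02 6.70963044e+01 2.52085446e-02] 18485.928762873657
[ 79.    8.  -55.   -9.4 -97.2 -24.3  72.9   4.3  -6.3  -6.   56.   22.3
 -38.8 -15.5 -54.4 -36.   45.6  19.1  -3.   -4.8] [512.03511354 155.06834519  42.        ]
-1 side1 [5.10101301e+02 8.57009275e+01 2.06717614e-01] 10.608652165819796
-1 scene1 [5.10892636e+02 7.83658260e+01 1.99235703e-01] 16.307331759295362
-1 both [5.10307558e+02 8.20120189e+01 2.03677299e-01] 33.56556111590782
[ 1.9  0.8 -1.1  1.2 -1.6 -2.7  2.6 -2.1  0.3 -0.2 -0.4  2.7 -2.9  3.2
 -0.6 -2.3  1.5  1.3 -1.6  0.9] [492.50762411 168.19300487  42.        ]
[ 563.3573346  -349.52445165    4.        ]
[ 564.74502107 -351.21179288  123.        ]
[[309.70047995 167.8860721 ]]
jug [ 404.94436751 -276.40284018    0.        ]
brown front [ 430.21024689 -155.44729886    0.        ]
brown right [ 440.97373033 -525.40873585    0.        ]
blue [ 541.04131732 -587.24009144    0.        ]
brownback [ 627.52845925 -553.07552468    0.        ]
```

Request:
{"fn": "step_arm", "kwargs": {"moves": [{"tx": 37, "ty": -11, "tz": -4}, {"tx": 74, "ty": -22, "tz": -8}, {"tx": 111, "ty": -33, "tz": -12}, {"tx": 148, "ty": -44, "tz": -16}, {"tx": 185, "ty": -55, "tz": -20}, {"tx": 222, "ty": -66, "tz": -24}, {"tx": 259, "ty": -77, "tz": -28}, {"tx": 296, "ty": -88, "tz": -32}, {"tx": 333, "ty": -99, "tz": -36}, {"tx": 370, "ty": -110, "tz": -40}, {"tx": 407, "ty": -121, "tz": -44}, {"tx": 444, "ty": -132, "tz": -48}]}}

```text
validation failed for argument at $.mo...
```

Request:
{"fn": "step_arm", "kwargs": {"moves": [{"tx": 0}, {"tx": 0}, {"tx": 0}]}}

```text
validation failed for argument at $.mo...
```

```bash
python3 - <<'E'
from h import *
d=snap('wrist','w1'); snap('side','side2'); snap('scene','scene2'); print(env.state()['eef_pos'],env.state()['tcp_rot'],ray('w1',0,0)[0],d['mtx'])
print(proj('w1',[[564,-350,4],[564,-350,123]]))
E
```

```text
[ 173.83556083 -600.27037495  214.40294784] [-3.14120216e+00 -6.83438788e-05  2.81798594e-01] [ 240.76655724 -581.75058088  382.99505449] [[297.05252147   0.         278.01951167]
 [  0.         297.05252147 205.97400493]
 [  0.           0.           1.        ]]
[[ 134.40773478 -288.86412659]
 [  30.09588098 -592.32721078]]
```

View pics/w1.png

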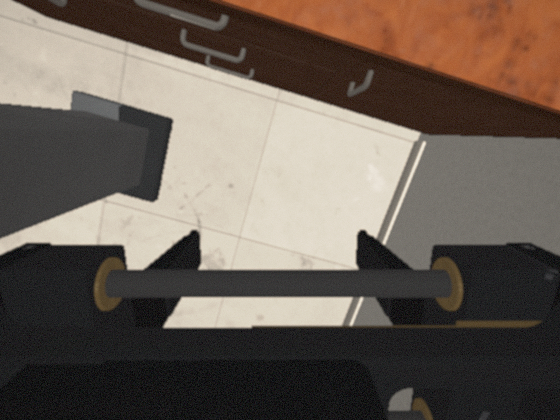

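The moves were refused, probably because each row needs all four keys, so the wrist view only shows the cabinet and floor. I'll retry with full rows.

Request:
{"fn": "step_arm", "kwargs": {"moves": [{"tx": 37, "ty": -11, "tz": -4, "roll": 0}, {"tx": 74, "ty": -22, "tz": -8, "roll": 0}, {"tx": 111, "ty": -33, "tz": -12, "roll": 0}, {"tx": 148, "ty": -44, "tz": -16, "roll": 0}, {"tx": 185, "ty": -55, "tz": -20, "roll": 0}, {"tx": 222, "ty": -66, "tz": -24, "roll": 0}, {"tx": 259, "ty": -77, "tz": -28, "roll": 0}, {"tx": 296, "ty": -88, "tz": -32, "roll": 0}, {"tx": 333, "ty": -99, "tz": -36, "roll": 0}, {"tx": 370, "ty": -110, "tz": -40, "roll": 0}, {"tx": 407, "ty": -121, "tz": -44, "roll": 0}, {"tx": 444, "ty": -132, "tz": -48, "roll": 0}]}}

```text
t: 1.25
eef_pos: [565.0, -348.7, 262.8]
tcp_rot: [3.142, 0.0, 0.282]
ft_force: [0.8, -1.0, -0.7]
opening: 1.002
grip_force: 0.0
```

```bash
python3 - <<'E'
from h import *
d=snap('wrist','w2'); snap('side','side2'); snap('scene','scene2'); print(env.state()['eef_pos'],ray('w2',0,0)[0])
print(proj('w2',[[564,-350,4],[564,-350,123]]))
a=d['pixels'];b=cv2.imread('pics/scene2.png')
cv2.imwrite('pics/w2b.png',np.hstack([cv2.resize(a,(400,300)),b[120:270,180:380].repeat(2,0).repeat(2,1)]))
E
```

```text
[ 565.36724094 -348.27120808  262.32591171] [ 631.98693432 -330.12598357  431.70050222]
[[278.2294027  180.18965203]
 [278.29113392 198.49936538]]
```

View pics/w2b.png

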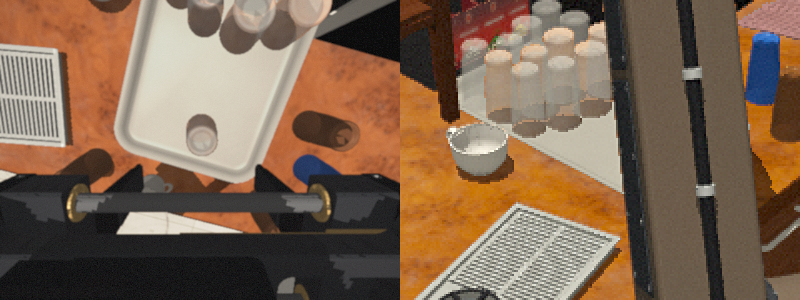

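The wrist view shows the glass under the gripper, foot at about (283,196) and rim at about (281,180) in full pixels, close to prediction. I'll view a closer crop.

```bash
python3 - <<'E'
from h import *
a=cv2.imread('pics/w2.png'); cv2.imwrite('pics/w2c.png',cv2.resize(a[140:240,220:340],None,fx=5,fy=5,interpolation=cv2.INTER_CUBIC))
E
```

```text
(no output)
```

View pics/w2c.png

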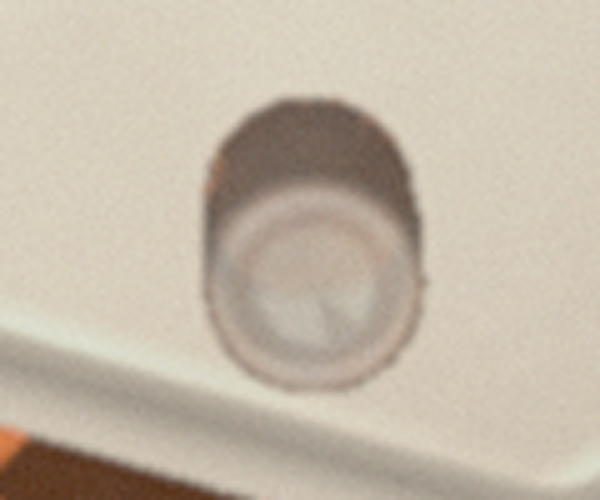

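The glass foot is centred at crop (316,284) and the rim at (308,~200). In full pixels that is (282.8,196.4) and (281.3,179.6).

```bash
python3 - <<'E'
from h import *
print(onz('w2',282.8,196.4,120),onz('w2',281.3,179.6,4)); s=env.state(); y=s['tcp_rot'][2]; print(s['eef_pos'])
c,n=np.cos(y),np.sin(y)
for g in ([564.5,-350.5],onz('w2',282.8,196.4,120)[:2]):
    d=np.array(g)-s['eef_pos'][:2]; print(d, d[0]*c+d[1]*n, d[0]*n-d[1]*c)
E
```

```text
[ 566.90461442 -354.20542067  120.        ] [ 566.06842804 -354.04737941    4.        ]
[ 565.36724094 -348.27120808  262.32591171]
[-0.86724094 -2.22879192] -1.459655917383195 1.8944721941943874
[ 1.53737347 -5.9342126 ] -0.19553626504013688 6.127002684500857
```

Request:
{"fn": "step_arm", "kwargs": {"moves": [{"tx": -0.5, "ty": 5, "tz": 35, "roll": 0}, {"tx": -0.5, "ty": 5, "tz": 70, "roll": 0}, {"tx": -0.5, "ty": 5, "tz": 100, "roll": 0}, {"tx": -0.5, "ty": 5, "tz": 125, "roll": 0}, {"tx": -0.5, "ty": 5, "tz": 145, "roll": 0}, {"tx": -0.5, "ty": 5, "tz": 160, "roll": 0}, {"tx": -0.5, "ty": 5, "tz": 170, "roll": 0}, {"tx": -0.5, "ty": 5, "tz": 174, "roll": 0}, {"tx": -0.5, "ty": 5, "tz": 174, "roll": 0}, {"tx": -0.5, "ty": 5, "tz": 174, "roll": 0}]}}

```text
t: 2.23
eef_pos: [564.5, -355.5, 89.4]
tcp_rot: [3.141, -0.0, 0.281]
ft_force: [0.5, 0.6, 0.1]
opening: 0.999
grip_force: 0.0
```

Request:
{"fn": "step_arm", "kwargs": {"moves": [{"tx": 0, "ty": 0, "tz": 0, "roll": 0}, {"tx": 0, "ty": 0, "tz": 0, "roll": 0}, {"tx": 0, "ty": 0, "tz": 0, "roll": 0}, {"tx": 0, "ty": 0, "tz": 0, "roll": 0}, {"tx": 0, "ty": 0, "tz": 0, "roll": 0}, {"tx": 0, "ty": 0, "tz": 0, "roll": 0}, {"tx": 0, "ty": 0, "tz": 0, "roll": 0}, {"tx": 0, "ty": 0, "tz": 0, "roll": 0}], "grip": 40}}

```text
t: 2.9
eef_pos: [564.5, -355.0, 88.6]
tcp_rot: [-3.142, 0.0, 0.282]
ft_force: [-0.1, 1.0, 1.0]
opening: 0.509
grip_force: 29.8
```

Request:
{"fn": "step_arm", "kwargs": {"moves": [{"tx": 0, "ty": 0, "tz": -10, "roll": 0}, {"tx": 0, "ty": 0, "tz": -35, "roll": 0}, {"tx": 0, "ty": 0, "tz": -65, "roll": 0}, {"tx": 0, "ty": 0, "tz": -95, "roll": 0}, {"tx": 0, "ty": 0, "tz": -125, "roll": 0}, {"tx": 0, "ty": 0, "tz": -145, "roll": 0}, {"tx": 0, "ty": 0, "tz": -150, "roll": 0}]}}

```text
t: 3.48
eef_pos: [565.3, -355.6, 243.2]
tcp_rot: [3.137, -0.004, 0.282]
ft_force: [-0.3, -1.3, -2.0]
opening: 0.509
grip_force: 29.7
```

Request:
{"fn": "step_arm", "kwargs": {"moves": [{"tx": 1, "ty": -15, "tz": 0, "roll": 0}, {"tx": 3, "ty": -45, "tz": 0, "roll": 0}, {"tx": 5, "ty": -82, "tz": 0, "roll": 0}, {"tx": 7, "ty": -120, "tz": 0, "roll": 0}, {"tx": 9, "ty": -158, "tz": 0, "roll": 0}, {"tx": 11, "ty": -196, "tz": 0, "roll": 0}, {"tx": 13, "ty": -234, "tz": 0, "roll": 0}, {"tx": 15, "ty": -272, "tz": 0, "roll": 0}, {"tx": 17, "ty": -310, "tz": 0, "roll": 0}, {"tx": 19, "ty": -342, "tz": 0, "roll": 0}, {"tx": 21, "ty": -365, "tz": 0, "roll": 0}, {"tx": 22, "ty": -377, "tz": 0, "roll": 0}]}}

```text
t: 4.48
eef_pos: [479.6, 15.5, 238.2]
tcp_rot: [-3.141, 0.001, 0.284]
ft_force: [0.1, -0.3, -1.9]
opening: 0.508
grip_force: 29.7
```

Request:
{"fn": "step_arm", "kwargs": {"moves": [{"tx": 0, "ty": 0, "tz": 0, "roll": 0}, {"tx": 0, "ty": 0, "tz": 0, "roll": 0}, {"tx": 0, "ty": 0, "tz": 0, "roll": 0}]}}

```text
t: 4.73
eef_pos: [481.1, 12.4, 238.4]
tcp_rot: [3.141, 0.0, 0.281]
ft_force: [-0.4, -0.2, -1.7]
opening: 0.509
grip_force: 29.7
```

```bash
python3 - <<'E'
from h import *
snap('wrist','w3'); snap('side','side3'); snap('scene','scene3'); s=env.state(); print(s['eef_pos'],s['tcp_rot'],s['opening'],s['grip_force'])
print(proj('w3',[[492.5,168.2,42],[524.5,13.5,18]]))
a=cv2.imread('pics/w3.png');cv2.imwrite('pics/w3b.png',cv2.resize(a[:,:],(800,600),interpolation=cv2.INTER_CUBIC))
E
```

```text
[481.03260413  12.22043353 238.41283553] [3.14149062e+00 2.90745740e-04 2.80360876e-01] 0.5079132407656768 29.719265953681315
[[155.66939032 143.05105862]
 [285.94296736 151.7793968 ]]
```

View pics/w3b.png

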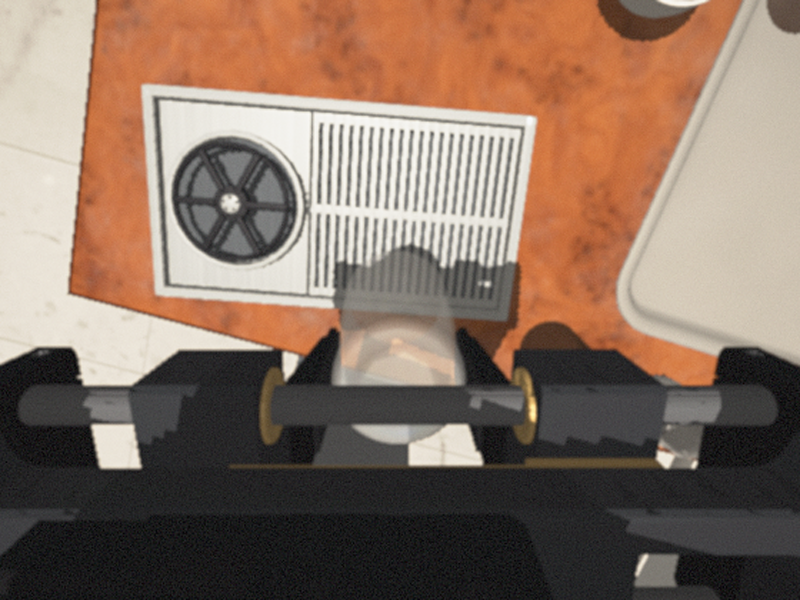

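Wrist view: star centre at (230,203) and rinser corners at (142,85), (536,117), (512,320) and (155,295) on the 1.43x picture. The glass is held upright between the fingers. I'll refine the rinser pose from this.

```bash
cat > fit.py <<'E'
from h import *
from scipy.optimize import least_squares as LS
k=1/1.42857
# order: star-end far(+x), drain-end far, drain-end near, star-end near, star, grille start line ends skipped
W=np.array([[142,85],[536,117],[512,320],[155,295],[230,203]])*k-.3
L=np.array([[85,160,23],[85,-160,23],[-85,-160,23],[-85,160,23],[0,88,42]],float)
def P(p):
    c,s=np.cos(p[2]),np.sin(p[2]); return L@np.array([[c,s,0],[-s,c,0],[0,0,1]])+[p[0],p[1],0]
r=LS(lambda p:(proj('w3',P(p))-W).ravel(),[510,82,.2]); print(r.x,r.fun.round(1),P(r.x)[4]); 
S=onz('w3',*W[4],42); print('star direct',S)
print(onz('side1',190/3.3+214.65,224/3.3+234.65,42),onz('scene1',147/3+164.67,185/3+214.67,42))
E
python3 fit.py
```

```text
[5.14450732e+02 7.68992314e+01 2.08175298e-01] [ 4.8  4.  -4.   2.4 -6.  -5.2  5.1 -4.3 -0.2 -0.6] [496.26333769 162.99928179  42.        ]
star direct [495.63101293 162.64959452  42.        ]
[492.96396267 168.95964688  42.        ] [491.97569359 162.96805467  42.        ]
```

Request:
{"fn": "step_arm", "kwargs": {"moves": [{"tx": 4, "ty": -11, "tz": 0, "roll": 0}, {"tx": 15, "ty": -38, "tz": 0, "roll": 0}, {"tx": 28, "ty": -72, "tz": 0, "roll": 0}, {"tx": 41, "ty": -106, "tz": 0, "roll": 0}, {"tx": 51, "ty": -132, "tz": 5, "roll": 0}, {"tx": 55, "ty": -142, "tz": 20, "roll": 0}, {"tx": 55, "ty": -142, "tz": 45, "roll": 0}, {"tx": 55, "ty": -142, "tz": 70, "roll": 0}, {"tx": 55, "ty": -142, "tz": 87, "roll": 0}, {"tx": 55, "ty": -142, "tz": 93, "roll": 0}, {"tx": 55, "ty": -142, "tz": 93, "roll": 0}, {"tx": 55, "ty": -142, "tz": 93, "roll": 0}]}}

```text
t: 5.88
eef_pos: [494.6, 165.0, 146.1]
tcp_rot: [3.142, -0.0, 0.281]
ft_force: [1.1, 0.2, -2.8]
opening: 0.508
grip_force: 29.7
```

```bash
python3 - <<'E'
from h import *
snap('side','side4'); snap('scene','scene4'); s=env.state(); print(s['eef_pos'],s['tcp_rot'],s['ft_force'])
s=cv2.imread('pics/side4.png'); c=cv2.imread('pics/scene4.png')
f=lambda i,x,y:cv2.resize(i[y:y+110,x:x+80],None,fx=5,fy=5,interpolation=cv2.INTER_CUBIC)
cv2.imwrite('pics/h4.png',np.hstack([f(s,232,228),f(c,175,200)]))
E
```

```text
[494.78405524 164.9842173  146.75275677] [ 3.14133350e+00 -1.87949668e-03  2.81501430e-01] [-0.10122616 -0.15588925 -2.2007039 ]
```

View pics/h4.png

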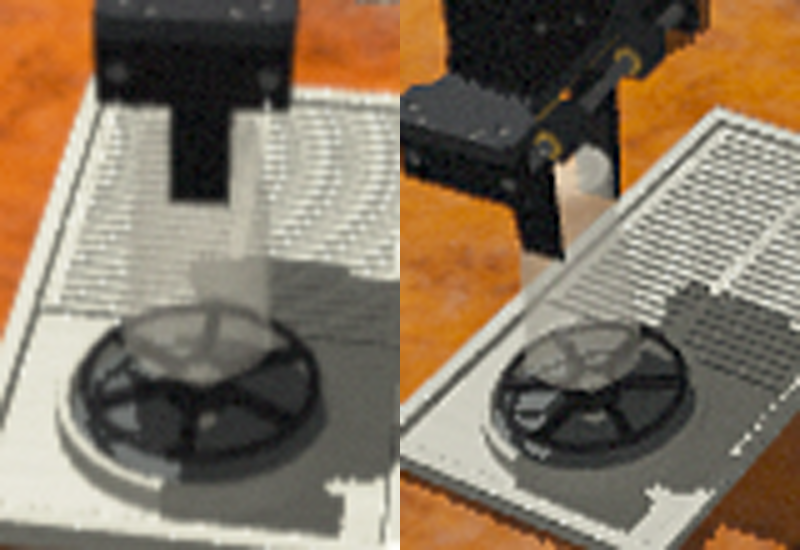

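The hover view shows the rim ellipse centred at about (196,344) left and (583,353) right, over the star. I'll check those geometrically against predictions, and compare the hub brightness patches before and after.

```bash
python3 - <<'E'
from h import *
for f in('side1','side4'):
    g=cv2.imread('pics/'+f+'.png').mean(2).astype(int); print(f); print(g[294:324:2,256:292:2])
p=lambda f,x,y,ox,oy:(x/5+ox-.4,y/5+oy-.4)
z=146.7-84.4
print('glass side',onz('side4',*p(0,196,344,232,228),z),'scene',onz('scene4',*p(0,183,353,175,200),z))
print('pred rim px',proj('side4',[[494.8,165,z]]),p(0,196,344,232,228),proj('scene4',[[494.8,165,z]]),p(0,183,353,175,200))
E
```

```text
side1
[[ 44  64  90 105 102 107 111 110  75  47 108 115 117 118 116  87  58  98]
 [ 39  36  42  69  98  97  62  64  51  42  58  66 100 104 118 113  99  46]
 [ 97  48  37  38  45  78  98  90  51  40  59 107  97  57  56  54  44  39]
 [ 56  73 104  75  36  44  54 129 111  79  45  53  44  36  34  33  31  40]
 [ 72  54  94 108  92  45 104 213 217 172  64  39  43  68  80 107 105  73]
 [103  55  44  52  45  41  68 132 195 146  51  49 103 111 112 114 113  97]
 [ 45  38  34  30  29  17  35  52  49  39  31  40  49  85  98  65  55  55]
 [ 45  66  83 106 109  36  30  42  31  25  25  32  36  39  44  78 101 112]
 [109 115 114 114 110  50  42  39  41  54  42  46  88  58  31  40  54  79]
 [108 114 110  93  57  52  42  41  84  80  48  51  98 112  96  56  26  35]
 [ 49  56  79  78 111 108  49  40  51  56  77  78  56  62  97  93  49  55]
 [ 71  50  56  89 100 104  57  29  55 107 113 104  95  45  48  30  85 112]
 [113 109  74  60  49  62  46  45  55  61  61  53  42  52  81  75  62 102]
 [114 114 113 114 112 101  75  42  70  78  85  95 110 110 112 117 132 166]
 [199 163 135 124 118 115 110  54 111 114 11
[... 690 characters left out ...]
6  33  24  18  29  35]
 [110 112  53  53  50  48  32  26  88  83  49  47  49  47  45  32  20  21]
 [ 48  62  50  51  44  48  19  20  52  45  49  49  48  51  45  39  18  29]
 [ 72  51  49  51  49  43  30  28  47  50  50  48  44  29  25  31  37  48]
 [116 111  79  63  48  20  24  24  35  35  25  18  27  26  43  47  45  52]
 [113 115 117 115 109  74  42  37  34  37  41  43  47  48  52  44  60  76]
 [198 166 134 126 116 112  60  48  47  48  48  50  50  56  65  76  94  95]]
glass side [494.1239171  175.19861795  62.3       ] scene [496.46557608 165.06495327  62.3       ]
pred rim px [[272.17169949 293.38471739]] (270.8, 296.40000000000003) [[211.65124525 270.46193989]] (211.2, 270.20000000000005)
```

```bash
python3 - <<'E'
from h import *
from scipy.optimize import least_squares as LS
t=np.linspace(0,2*np.pi,90)
def ext(f,x,y,z,r=31):
    q=proj(f,np.c_[x+r*np.cos(t),y+r*np.sin(t),0*t+z]); return np.array([q[:,0].min(),q[:,0].max(),q[:,1].max()])
z=146.7-84.4
M={'side4':[255.6,286,304.6],'scene4':[199.2,222.8,277.6]}
for f in M:
    print(f,ext(f,494.8,165,z).round(1),M[f]); r=LS(lambda p:ext(f,*p,z)-M[f],[494,165]);print(r.x,r.fun.round(1))
# cup rim outer (r60,z30) extremes from c2
N={'side1':np.array([93/3.3+214.65,284/3.3+214.65,318/3.3+234.65]),'scene1':np.array([(475-396)/3+164.7,(611-396)/3+164.7,247/3+214.7])}
for f in N:
    r=LS(lambda p:ext(f,*p,30,60)-N[f],[494,165]);print('cup',f,r.x,r.fun.round(1))
E
```

```text
side4 [257.1 287.3 303.1] [255.6, 286, 304.6]
[495.86444027 170.31195002] [ 0. -0.  0.]
scene4 [199.7 223.5 278.6] [199.2, 222.8, 277.6]
[498.78694298 163.57478171] [-0.1  0.1 -0. ]
cup side1 [489.74540094 180.02768335] [-0.2  0.2 -0. ]
cup scene1 [489.43207128 166.46327811] [-0.1  0.2 -0. ]
```

Request:
{"fn": "step_arm", "kwargs": {"moves": [{"tx": -3.4, "ty": 1.1, "tz": 0, "roll": 0}, {"tx": -3.4, "ty": 1.1, "tz": 6, "roll": 0}, {"tx": -3.4, "ty": 1.1, "tz": 12, "roll": 0}, {"tx": -3.4, "ty": 1.1, "tz": 15, "roll": 0}, {"tx": -3.4, "ty": 1.1, "tz": 17, "roll": 0}, {"tx": -3.4, "ty": 1.1, "tz": 17, "roll": 0}, {"tx": -3.4, "ty": 1.1, "tz": 17, "roll": 0}]}}

```text
t: 6.57
eef_pos: [491.2, 162.9, 128.4]
tcp_rot: [3.142, 0.0, 0.282]
ft_force: [-0.1, -0.1, -1.0]
opening: 0.506
grip_force: 29.7
```

Request:
{"fn": "step_arm", "kwargs": {"moves": [{"tx": 0, "ty": 0, "tz": 2, "roll": 0}, {"tx": 0, "ty": 0, "tz": 3, "roll": 0}, {"tx": 0, "ty": 0, "tz": 4, "roll": 0}, {"tx": 0, "ty": 0, "tz": 5, "roll": 0}, {"tx": 0, "ty": 0, "tz": 6, "roll": 0}, {"tx": 0, "ty": 0, "tz": 6, "roll": 0}, {"tx": 0, "ty": 0, "tz": 6, "roll": 0}]}}

```text
t: 7.15
eef_pos: [491.4, 163.0, 122.8]
tcp_rot: [3.141, -0.001, 0.282]
ft_force: [-0.4, 1.0, 5.0]
opening: 0.507
grip_force: 29.9
```

Request:
{"fn": "step_arm", "kwargs": {"moves": [{"tx": 0, "ty": 0, "tz": 1, "roll": 0}, {"tx": 0, "ty": 0, "tz": 2, "roll": 0}, {"tx": 0, "ty": 0, "tz": 3, "roll": 0}, {"tx": 0, "ty": 0, "tz": 4, "roll": 0}, {"tx": 0, "ty": 0, "tz": 5, "roll": 0}, {"tx": 0, "ty": 0, "tz": 6, "roll": 0}, {"tx": 0, "ty": 0, "tz": 6, "roll": 0}, {"tx": 0, "ty": 0, "tz": 6, "roll": 0}, {"tx": 0, "ty": 0, "tz": 6, "roll": 0}]}}

```text
t: 7.9
eef_pos: [491.5, 163.0, 117.0]
tcp_rot: [3.141, -0.001, 0.282]
ft_force: [0.0, 1.7, 9.0]
opening: 0.507
grip_force: 30.0
```

Request:
{"fn": "step_arm", "kwargs": {"moves": [{"tx": 0, "ty": 0, "tz": 0.5, "roll": 0}, {"tx": 0, "ty": 0, "tz": 1, "roll": 0}, {"tx": 0, "ty": 0, "tz": 1.5, "roll": 0}, {"tx": 0, "ty": 0, "tz": 2, "roll": 0}, {"tx": 0, "ty": 0, "tz": 2, "roll": 0}, {"tx": 0, "ty": 0, "tz": 2, "roll": 0}]}}

```text
t: 8.4
eef_pos: [491.6, 163.0, 115.1]
tcp_rot: [3.141, -0.001, 0.282]
ft_force: [-0.6, 1.0, 9.8]
opening: 0.514
grip_force: 30.0
```

Request:
{"fn": "step_arm", "kwargs": {"moves": [{"tx": 0, "ty": 0, "tz": 0.5, "roll": 0}, {"tx": 0, "ty": 0, "tz": 1, "roll": 0}, {"tx": 0, "ty": 0, "tz": 1, "roll": 0}, {"tx": 0, "ty": 0, "tz": 1, "roll": 0}]}}

```text
t: 8.73
eef_pos: [491.6, 163.0, 114.2]
tcp_rot: [3.141, -0.001, 0.282]
ft_force: [-0.4, 1.5, 8.9]
opening: 0.513
grip_force: 30.0
```

Request:
{"fn": "step_arm", "kwargs": {"moves": [{"tx": 0, "ty": 0, "tz": 0.5, "roll": 0}, {"tx": 0, "ty": 0, "tz": 1, "roll": 0}, {"tx": 0, "ty": 0, "tz": 1.5, "roll": 0}, {"tx": 0, "ty": 0, "tz": 2, "roll": 0}, {"tx": 0, "ty": 0, "tz": 2, "roll": 0}]}}

```text
t: 9.15
eef_pos: [492.4, 163.4, 113.7]
tcp_rot: [3.142, -0.004, 0.282]
ft_force: [-4.1, 2.4, 27.5]
opening: 0.511
grip_force: 30.8
```

Request:
{"fn": "step_arm", "kwargs": {"moves": [{"tx": 0, "ty": 0, "tz": 0.5, "roll": 0}, {"tx": 0, "ty": 0, "tz": 1, "roll": 0}, {"tx": 0, "ty": 0, "tz": 1.5, "roll": 0}, {"tx": 0, "ty": 0, "tz": 2, "roll": 0}, {"tx": 0, "ty": 0, "tz": 2, "roll": 0}]}}

```text
t: 9.57
eef_pos: [492.9, 163.9, 113.2]
tcp_rot: [-3.141, -0.007, 0.282]
ft_force: [-6.8, 4.5, 44.7]
opening: 0.506
grip_force: 31.9
```

Request:
{"fn": "step_arm", "kwargs": {"moves": [{"tx": 0, "ty": 0, "tz": -1, "roll": 0}, {"tx": 0, "ty": 0, "tz": -1.5, "roll": 0}, {"tx": 0, "ty": 0, "tz": -1.5, "roll": 0}, {"tx": 0, "ty": 0, "tz": -1.5, "roll": 0}, {"tx": 0, "ty": 0, "tz": -1.5, "roll": 0}, {"tx": 0, "ty": 0, "tz": -1.5, "roll": 0}, {"tx": 0, "ty": 0, "tz": -1.5, "roll": 0}, {"tx": 0, "ty": 0, "tz": -1.5, "roll": 0}, {"tx": 0, "ty": 0, "tz": -1.5, "roll": 0}, {"tx": 0, "ty": 0, "tz": -1.5, "roll": 0}]}}

```text
t: 10.4
eef_pos: [492.3, 163.7, 113.4]
tcp_rot: [-3.141, -0.005, 0.282]
ft_force: [-4.3, 4.8, 29.7]
opening: 0.508
grip_force: 31.3
```

Request:
{"fn": "step_arm", "kwargs": {"moves": [{"tx": 0, "ty": 0, "tz": 0, "roll": 0}, {"tx": 0, "ty": 0, "tz": 0, "roll": 0}, {"tx": 0, "ty": 0, "tz": 0, "roll": 0}, {"tx": 0, "ty": 0, "tz": 0, "roll": 0}, {"tx": 0, "ty": 0, "tz": 0, "roll": 0}, {"tx": 0, "ty": 0, "tz": 0, "roll": 0}, {"tx": 0, "ty": 0, "tz": 0, "roll": 0}, {"tx": 0, "ty": 0, "tz": 0, "roll": 0}]}}

```text
t: 11.07
eef_pos: [492.3, 163.8, 113.4]
tcp_rot: [-3.141, -0.004, 0.282]
ft_force: [-5.2, 4.4, 29.0]
opening: 0.509
grip_force: 31.3
```

```bash
python3 - <<'E'
from h import *
snap('side','side5'); snap('scene','scene5')
s=cv2.imread('pics/side5.png'); c=cv2.imread('pics/scene5.png')
f=lambda i,x,y:cv2.resize(i[y:y+110,x:x+80],None,fx=5,fy=5,interpolation=cv2.INTER_CUBIC)
cv2.imwrite('pics/h5.png',np.hstack([f(s,232,228),f(c,175,200)]))
E
```

```text
(no output)
```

View pics/h5.png

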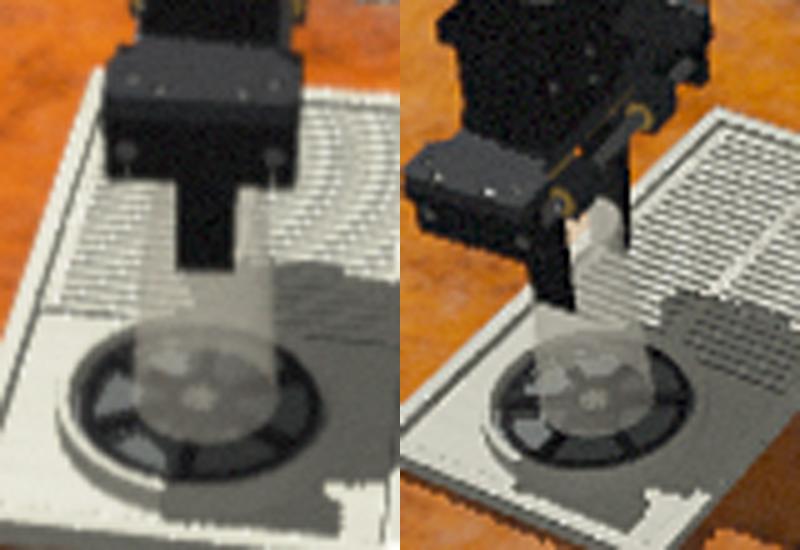

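The glass rim is centred on the star hub, with rim centre (205,400) against hub (198,395) in the left view, and about 1–2 px in the right. The star is down, with 29 N held for more than 1 s. Now to lift and move to the grille.

Request:
{"fn": "step_arm", "kwargs": {"moves": [{"tx": 0, "ty": 0, "tz": -4, "roll": 0}, {"tx": 0, "ty": 0, "tz": -12, "roll": 0}, {"tx": 0, "ty": 0, "tz": -25, "roll": 0}, {"tx": 0, "ty": 0, "tz": -40, "roll": 0}, {"tx": 0, "ty": 0, "tz": -52, "roll": 0}, {"tx": -1, "ty": 15, "tz": -55, "roll": 0}, {"tx": -3, "ty": 42, "tz": -55, "roll": 0}, {"tx": -5, "ty": 75, "tz": -55, "roll": 0}, {"tx": -8, "ty": 108, "tz": -55, "roll": 0}, {"tx": -10, "ty": 138, "tz": -55, "roll": 0}, {"tx": -11, "ty": 153, "tz": -55, "roll": 0}, {"tx": -11, "ty": 158, "tz": -55, "roll": 0}]}}

```text
t: 12.17
eef_pos: [524.6, 5.8, 165.6]
tcp_rot: [-3.142, 0.001, 0.279]
ft_force: [-0.0, 0.9, -1.2]
opening: 0.509
grip_force: 29.9
```

Request:
{"fn": "step_arm", "kwargs": {"moves": [{"tx": 0, "ty": 0, "tz": 10, "roll": 0}, {"tx": 0, "ty": 0, "tz": 25, "roll": 0}, {"tx": 0, "ty": 0, "tz": 40, "roll": 0}, {"tx": 0, "ty": 0, "tz": 50, "roll": 0}, {"tx": 0, "ty": 0, "tz": 55, "roll": 0}, {"tx": 0, "ty": 0, "tz": 58, "roll": 0}, {"tx": 0, "ty": 0, "tz": 58, "roll": 0}, {"tx": 0, "ty": 0, "tz": 58, "roll": 0}]}}

```text
t: 12.83
eef_pos: [524.7, 8.3, 108.4]
tcp_rot: [3.141, -0.0, 0.282]
ft_force: [0.1, 0.2, -2.0]
opening: 0.51
grip_force: 29.9
```

Request:
{"fn": "step_arm", "kwargs": {"moves": [{"tx": 0, "ty": 0, "tz": 1, "roll": 0}, {"tx": 0, "ty": 0, "tz": 2, "roll": 0}, {"tx": 0, "ty": 0, "tz": 3, "roll": 0}, {"tx": 0, "ty": 0, "tz": 4, "roll": 0}, {"tx": 0, "ty": 0, "tz": 4, "roll": 0}, {"tx": 0, "ty": 0, "tz": 4, "roll": 0}]}}

```text
t: 13.33
eef_pos: [524.6, 8.0, 104.1]
tcp_rot: [3.142, 0.0, 0.282]
ft_force: [-0.3, -0.7, -1.3]
opening: 0.507
grip_force: 29.9
```

Request:
{"fn": "step_arm", "kwargs": {"moves": [{"tx": 0, "ty": 0, "tz": 0.5, "roll": 0}, {"tx": 0, "ty": 0, "tz": 1, "roll": 0}, {"tx": 0, "ty": 0, "tz": 1, "roll": 0}, {"tx": 0, "ty": 0, "tz": 1, "roll": 0}]}}

```text
t: 13.67
eef_pos: [524.5, 8.1, 103.1]
tcp_rot: [3.142, 0.0, 0.282]
ft_force: [1.2, 0.2, -2.3]
opening: 0.506
grip_force: 29.9
```

Request:
{"fn": "step_arm", "kwargs": {"moves": [{"tx": 0, "ty": 0, "tz": 0.5, "roll": 0}, {"tx": 0, "ty": 0, "tz": 1, "roll": 0}, {"tx": 0, "ty": 0, "tz": 1, "roll": 0}, {"tx": 0, "ty": 0, "tz": 1, "roll": 0}]}}

```text
t: 14.0
eef_pos: [524.6, 8.0, 102.2]
tcp_rot: [3.141, -0.0, 0.282]
ft_force: [-0.5, -0.5, 0.9]
opening: 0.505
grip_force: 30.0
```

Request:
{"fn": "step_arm", "kwargs": {"moves": [{"tx": 0, "ty": 0, "tz": 0.4, "roll": 0}, {"tx": 0, "ty": 0, "tz": 0.4, "roll": 0}, {"tx": 0, "ty": 0, "tz": 0.4, "roll": 0}]}}

```text
t: 14.25
eef_pos: [524.6, 8.0, 102.1]
tcp_rot: [3.141, -0.0, 0.282]
ft_force: [-2.8, -0.2, 6.2]
opening: 0.507
grip_force: 30.2
```

Contact with the grille is firm, so I'll release, wait and rise.

Request:
{"fn": "step_arm", "kwargs": {"moves": [{"tx": 0, "ty": 0, "tz": 0, "roll": 0}, {"tx": 0, "ty": 0, "tz": 0, "roll": 0}, {"tx": 0, "ty": 0, "tz": 0, "roll": 0}, {"tx": 0, "ty": 0, "tz": 0, "roll": 0}, {"tx": 0, "ty": 0, "tz": 0, "roll": 0}, {"tx": 0, "ty": 0, "tz": 0, "roll": 0}, {"tx": 0, "ty": 0, "tz": 0, "roll": 0}, {"tx": 0, "ty": 0, "tz": 0, "roll": 0}], "grip": 90}}

```text
t: 14.92
eef_pos: [524.6, 8.1, 101.7]
tcp_rot: [3.142, 0.0, 0.282]
ft_force: [-0.7, 0.1, -0.2]
opening: 0.939
grip_force: 0.0
```

Request:
{"fn": "step_arm", "kwargs": {"moves": [{"tx": 0, "ty": 0, "tz": -10, "roll": 0}, {"tx": 0, "ty": 0, "tz": -25, "roll": 0}, {"tx": 0, "ty": 0, "tz": -45, "roll": 0}, {"tx": 0, "ty": 0, "tz": -70, "roll": 0}, {"tx": 0, "ty": 0, "tz": -100, "roll": 0}, {"tx": 0, "ty": 0, "tz": -125, "roll": 0}, {"tx": 0, "ty": 0, "tz": -140, "roll": 0}, {"tx": 0, "ty": 0, "tz": -145, "roll": 0}, {"tx": 0, "ty": 0, "tz": -145, "roll": 0}, {"tx": 0, "ty": 0, "tz": -145, "roll": 0}]}}

```text
t: 15.75
eef_pos: [524.2, 8.1, 246.3]
tcp_rot: [-3.141, 0.0, 0.282]
ft_force: [0.4, -0.1, -0.8]
opening: 0.945
grip_force: 0.0
```

```bash
python3 - <<'E'
from h import *
snap('side','side6'); w=snap('wrist','w6')['pixels']; s=env.state(); print(s['eef_pos'],s['ft_force'])
a=cv2.imread('pics/side1.png').astype(int); b=cv2.imread('pics/side6.png').astype(int)
d=(cv2.GaussianBlur(np.abs(a-b).max(2).astype(np.uint8),(5,5),0)>40).astype(np.uint8)
n,_,st,_=cv2.connectedComponentsWithStats(d); print(st[st[:,4]>25])
t=np.linspace(0,6.28,60); g=np.r_[np.c_[524.6+31*np.cos(t),8+31*np.sin(t),18+0*t],np.c_[524.6+24*np.cos(t),8+24*np.sin(t),137+0*t]]
q=proj('side6',g); print(q.min(0),q.max(0))
E
```

```text
[524.11365307   8.11297051 245.5936395 ] [0.67583692 0.91443112 0.43255345]
[[     0      0    560    420 181508]
 [   251      0    176    191   8992]
 [   405      0    155    294  35442]
 [   306      9      6     14     65]
 [   298    165     20     44    765]
 [   271    221     89     71   3007]
 [   516    293     44     15    346]
 [   471    313     89     50   2170]
 [   440    332    120     58   2870]]
[269.29807319 218.34123425] [295.28534543 274.4535794 ]
```

```bash
python3 -c "
from cell import env
print(env.job_done())"
```

```text
the job is handed in; nothing more can be done
None
```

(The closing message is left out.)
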